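# Brass weights back in order on the rack beside the balance

## Robot

A 6-joint arm with a two-finger parallel gripper is mounted at the origin on the work surface. World frame = base frame: x ahead of the robot, y to its left, z up, the work surface at z = 0. Lengths are in m, angles in rad, forces in N, time in s.
With the tool pointing down it reaches from about 0.375 to 0.975 m from the base axis. Payload 3.8 kg.
Tool frame: the origin (TCP) lies midway between the tips of the shut fingers; the grasp point (between the pads) lies 19 mm behind it; z points along the fingers, y is the line along which they close (so a half turn about z gives the same grasp; the last joint's range is limited). The gripper opens to 85 mm and grips with 20 to 120 N. Pads are 22 mm wide; open, the fingers measure 114 mm over their backs; the gripper's body (76 mm by 85 mm) begins 54 mm behind the grasp point. The pads swing forward as they close: fully open they stand 13 mm farther back than shut.
Start: joints at [1.093, 0.264, 1.604, -0, 1.274, -0.037], TCP at [0.288, 0.61, 0.231] pointing down, gripper open.
Joint ranges: [-2.63, 2.63], [-0.94, 2.18], [0.31, 2.57], [-1.31, 4.45], [0, 2.66], [-2.55, 2.55]. Speed limits (rad/s): [2.57, 2.57, 3.14, 3.14, 3.14, 3.14].

## Interface

Orientations are given as a rotation vector (axis times angle).
In Python, from workcell import bot gives the robot as it stands.
- The arm moves only by the tool step_arm, never from a script. Its argument "motion" is a list of rows, each a list of 5 numbers: the finger opening in cm, from 0 to 8.54, then the shift along the tool's x, y, z in cm, then the turn about the tool's z in degrees. In form: [[claw, dx, dy, dz, twist], ...]. A call has 1 to 20 rows; each row is the pose to reach, as a shift and turn from the pose commanded when the call began, along the tool's axes at that moment; what a row does not reach only later rows make up. A row lasts 1/10 s, in which the tool goes at most 50 mm and 8.59 degrees, less where a joint would pass 70% of its speed; a pose out of reach is approached as far as the arm can. A call with a gripper value outside its range is refused whole. The fingers move at their own pace and stop on an object; "force" is the grip in N (left out, the last holds). Time passes only in rows, so rows that repeat a pose let the fingers close. It gives the time, the measured TCP pose, the force, the opening and the grip force at its end, in the units of the state.
- bot.read_state(): the state, without advancing time (a new reading comes with each control period).
- bot.read_camera(name): name is "scene" or "top" or "wrist"; returns (picture, depth): 480x640x3 uint8, red, green, blue; 480x640 float32, m along the optical axis (not along the pixel's ray), 0 where there is no reading.
- bot.calibration(name): a dict with "mtx" (3x3 intrinsics, pixels), "origin" and "orientation" of the camera in the world; the wrist camera has in their place "T_tool_cam" (4x4, takes a point from camera to tool coordinates, whose origin is the TCP and whose axes are the flange's). Camera axes: x right, y up, looking along -z (the intrinsics and any distortion apply to the point x, -y, -z); pixel columns grow to the right and rows downward; lengths in m; the calibration is good to about 2 mm. The wrist camera is an equidistant fisheye: a pixel r from the principal point sees the ray r / f radians off the axis. A picture is of the moment at which its call begins: read the wrist's pose just before it. calibration takes no time and is no camera call.
- bot.finish_job(): hands the job in; it is judged then, once.
The state is a dict: "time": time; "q": joint angles; "joint_vel": joint speeds; "joint_torque": joint torques, N m; "tool_pos": TCP position; "tcp_rot": TCP orientation; "wrist_force": force on the tool from outside, world axes, zero at the start; "torque": the same for the moment, N m; "width": opening from 0.0 (shut) to 1.0 (fully open); "grip_force": force on a finger pad.
Only numpy, scipy, OpenCV 4.12 (cv2) and the standard library are available. Lean on these libraries where they do the work, as an engineer would, in place of code of your own. Each camera call takes 0.05 s, during which the arm holds its last target. There are 200 camera calls.

## Task

Put the four brass weights away on the wooden rack, standing upright, one in each seat and in order of size: the largest in the end seat nearest the bucket balance, the smallest at the other end. Set them down gently, not dropped, and do not move the glass jar that stands among them.

Things in the scene. Friction and masses are not known exactly. Their poses are not given: they have to be found in the camera images.
- w500_center (a point): centre, half-way up, of the largest brass weight (500 g): an upright cylinder 38 mm in diameter and 48 mm high with a round knob (17 mm across) on top, 66 mm high in all. Loose, standing upright on the desk at the start. z is its upright axis.
- w200_center (a point): centre, half-way up, of the second largest brass weight (200 g): an upright cylinder 28 mm in diameter and 34 mm high with a round knob (13 mm across) on top, 49 mm high in all. Loose, standing upright on the desk at the start. z is its upright axis.
- w100_center (a point): centre, half-way up, of the third brass weight (100 g): an upright cylinder 22 mm in diameter and 27.5 mm high with a round knob (10.5 mm across) on top, 39 mm high in all. Loose, standing upright on the desk at the start. z is its upright axis.
- w50_center (a point): centre, half-way up, of the smallest brass weight (50 g): an upright cylinder 18 mm in diameter and 20.5 mm high with a round knob (9 mm across) on top, 31 mm high in all. Loose, standing upright on the desk at the start. z is its upright axis.
- seat_a_floor (a point): centre of the felt floor of the right-hand (-y) end seat of the weight rack. The rack is a fixed beech strip 324 x 84 x 12 mm lying across in front of the robot, its length within 0.2 rad of y, with four alike round dark-wood seats in a row about 78 mm apart. Each seat: 70 mm outside, 56 mm inside, its lip 3 mm above its grey felt floor; the floor is 15 mm above the desk. Axes: x across the rack, y along the row towards the left-hand end, z up.
- seat_b_floor (a point): centre of the felt floor of the second seat from the right (-y) end of the weight rack. The rack is a fixed beech strip 324 x 84 x 12 mm lying across in front of the robot, its length within 0.2 rad of y, with four alike round dark-wood seats in a row about 78 mm apart. Each seat: 70 mm outside, 56 mm inside, its lip 3 mm above its grey felt floor; the floor is 15 mm above the desk. Axes: x across the rack, y along the row towards the left-hand end, z up.
- seat_c_floor (a point): centre of the felt floor of the third seat from the right (-y) end of the weight rack. The rack is a fixed beech strip 324 x 84 x 12 mm lying across in front of the robot, its length within 0.2 rad of y, with four alike round dark-wood seats in a row about 78 mm apart. Each seat: 70 mm outside, 56 mm inside, its lip 3 mm above its grey felt floor; the floor is 15 mm above the desk. Axes: x across the rack, y along the row towards the left-hand end, z up.
- seat_d_floor (a point): centre of the felt floor of the left-hand (+y) end seat of the weight rack. The rack is a fixed beech strip 324 x 84 x 12 mm lying across in front of the robot, its length within 0.2 rad of y, with four alike round dark-wood seats in a row about 78 mm apart. Each seat: 70 mm outside, 56 mm inside, its lip 3 mm above its grey felt floor; the floor is 15 mm above the desk. Axes: x across the rack, y along the row towards the left-hand end, z up.
- balance: the school bucket balance: grey base and pillar, white beam with two clear buckets, 405 mm long (about along x), 120 mm wide, 130 mm high, fixed. It stands on the left (+y) or the right (-y) side of the desk, outside the weights and the rack; an aluminium lunch tin (190 x 136 mm, 65 mm high) stands on the other side. Origin: centre of its base's underside.
- jar_center (a point): centre, half-way up, of the closed glass jar with a metal twist cap, 56 mm in diameter and 75 mm high, loose, standing among the weights; not to be moved. A grey eraser block (48 x 20 x 14 mm) also lies among the weights; the centres of the jar, eraser and weights are at least 90 mm apart, and nothing between the balance and the tin is higher than the jar except a pencil pot in the far left corner.
Not all that is in view belongs to the job. Leave any pink or red look-alike of the part that bears w500_center alone.

How it is judged:
By the outcome, as a careful person would: the job done as asked, in the order asked, and still so for the second after the job is handed in, with the robot touching nothing.
It also fails if it takes over 99 s, if anything falls off the work surface, if the arm or the gripper's body presses on something with over 40 N, if the wrist force passes 120 N, or if a joint passes its speed limit or range.

## Working session

There is one attempt and no reset: what is moved stays moved. The work goes in short steps, Python scripts to look and compute and a tool call to move; the robot and the scene stay as the last step left them, time stands still between calls to the robot, and variables do not carry over. Pictures are saved under pics/ and viewed, at most 14 in all, crops included, and the job is handed in when it is done.

Besides the shell and the picture viewer there is one more tool, called after "Request:" by a JSON object that holds its "api" and its "payload". step_arm: Moves the arm, as the interface text tells. Its arguments: {"type":"object","properties":{"motion":{"type":"array","items":{"type":"array","items":{"type":"number"}}},"force":{"type":"number"}},"required":["motion"]}

```bash
mkdir -p pics; ls; cat > h.py <<'E'
import numpy as np, cv2
from scipy.spatial.transform import Rotation as R
from workcell import bot
def cam(name):
    im,d=bot.read_camera(name); return im,d
def Rm(o):
    o=np.array(o,float)
    return o if o.shape==(3,3) else (R.from_rotvec(o).as_matrix() if o.shape==(3,) else R.from_quat(o).as_matrix())
def world(c,u,v,z=None,d=None):
    K=np.array(c["mtx"]); ray=np.array([(u-K[0,2])/K[0,0],-(v-K[1,2])/K[1,1],-1.0])
    r=Rm(c["orientation"])@ray; o=np.array(c["origin"])
    return o+r*(d if d is not None else (z-o[2])/r[2])
E
python3 - <<'E'
from h import *
for n in("top","scene"):
    im,d=cam(n); cv2.imwrite(f"pics/{n}0.png",im[:,:,::-1]); np.save(f"{n}0.npy",d)
    print(n,bot.calibration(n))
print(bot.read_state())
E
```

```text
pics
top {'mtx': array([[536.88855655,   0.        , 320.6041987 ],
       [  0.        , 536.88855655, 256.57738154],
       [  0.        ,   0.        ,   1.        ]]), 'origin': array([0.42585601, 0.00756612, 1.56956963]), 'orientation': array([ 0.04116753, -0.04815472, -1.60030103])}
scene {'mtx': array([[606.12602289,   0.        , 307.10199676],
       [  0.        , 606.12602289, 249.4114661 ],
       [  0.        ,   0.        ,   1.        ]]), 'origin': array([ 1.08870547, -1.04691   ,  0.83506756]), 'orientation': array([0.97300285, 0.24535389, 0.4509264 ])}
{'time': 0.1, 'q': array([ 1.09310675e+00,  2.64684169e-01,  1.60524794e+00, -1.65872382e-05,
        1.27369250e+00, -3.68806725e-02]), 'joint_vel': array([ 0.00160501, -0.00171025, -0.00246009, -0.00015641,  0.00240586,
        0.0012163 ]), 'joint_torque': array([-4.92832169e-04, -5.16711795e+01, -3.68584514e+01, -1.41381233e-04,
        6.21219995e-03, -3.51722235e-05]), 'tool_pos': array([0.28769336, 0.60988872, 0.23007656]), 'tcp_rot': array([-0.68671104, -3.06510533,  0.00309257]), 'wrist_force': array([ 0.13936747, -0.31441539,  0.4322718 ]), 'torque': array([-0.03550112,  0.00565843,  0.00659254]), 'grip_force': 0.0, 'width': 1.0030885685911293}
```

View pics/top0.png

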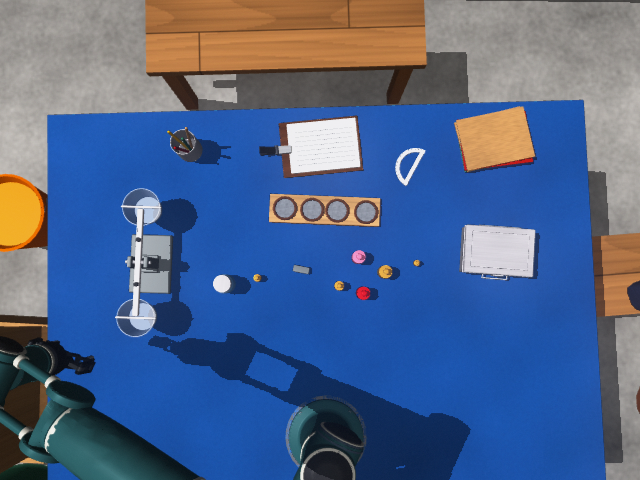

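View pics/scene0.png

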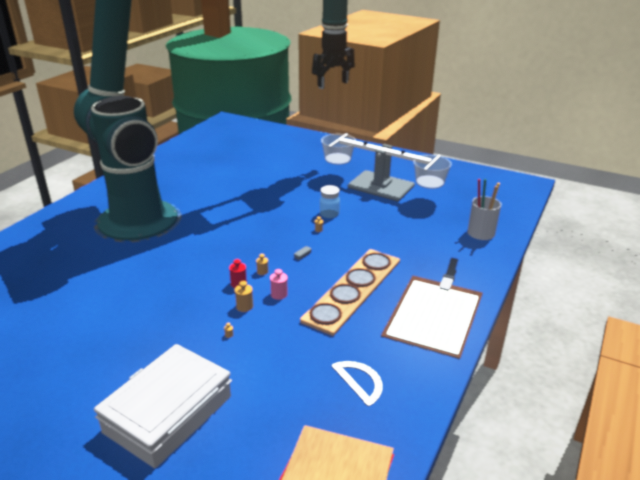

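The balance is on the left (+y), so the 500 g goes in seat d and the 50 g in seat a. There are three candidates for the 500 g in the top view: orange-brass (386,272), pink (359,257) and red (363,293). Only (386,272) is brass. The other brass pieces are at (340,286), (258,278) and (417,263), and the jar is at (222,284). I'll confirm this in a crop.

```bash
python3 - <<'E'
from h import *
im=cv2.imread("pics/top0.png"); cr=im[180:310,210:430]
cv2.imwrite("pics/crop0.png",cv2.resize(cr,(792,468),interpolation=cv2.INTER_CUBIC))
d=np.load("top0.npy"); c=bot.calibration("top")
hsv=cv2.cvtColor(im,cv2.COLOR_BGR2HSV)
for n,(u,v) in dict(w500=(386,272),w200=(340,286),w100=(258,278),w50=(417,263),pink=(359,257),red=(363,293),jar=(222,284),er=(301,269)).items():
    w=np.array([world(c,x,y,d=d[y,x]) for y in range(v-12,v+13) for x in range(u-12,u+13) if d[y,x]>0])
    w=w[w[:,2]>.008]; print(n,len(w),w.max(0).round(3),w.min(0).round(3),w.mean(0).round(3),im[v,u])
for u,v in[(286,209),(312,210),(338,211),(367,212)]:
    print(world(c,u,v,z=.015).round(3),world(c,u,v,d=d[v,u]).round(3))
E
```

```text
w500 162 [ 0.498 -0.163  0.072] [ 0.432 -0.226  0.008] [ 0.466 -0.182  0.047] [ 74 172 229]
w200 79 [ 0.453 -0.021  0.054] [ 0.393 -0.062  0.009] [ 0.429 -0.049  0.036] [ 69 157 211]
w100 53 [0.471 0.21  0.043] [0.429 0.154 0.009] [0.457 0.183 0.028] [ 55  87 120]
w50 39 [ 0.522 -0.252  0.035] [ 0.462 -0.303  0.008] [ 0.489 -0.275  0.021] [ 78 181 230]
pink 153 [ 0.538 -0.088  0.071] [ 0.49  -0.148  0.008] [ 0.509 -0.107  0.049] [200 148 238]
red 156 [ 0.425 -0.088  0.072] [ 0.373 -0.152  0.008] [ 0.406 -0.116  0.049] [ 53  34 229]
jar 355 [0.477 0.317 0.083] [0.411 0.25  0.008] [0.444 0.273 0.065] [235 230 232]
er 110 [0.514 0.081 0.022] [0.456 0.034 0.008] [0.48  0.058 0.014] [156 146 137]
[0.656 0.096 0.015] [0.655 0.096 0.019]
[0.651 0.02  0.015] [0.651 0.02  0.014]
[ 0.645 -0.055  0.015] [ 0.646 -0.056  0.011]
[ 0.64  -0.14   0.015] [ 0.639 -0.139  0.023]
```

View pics/crop0.png

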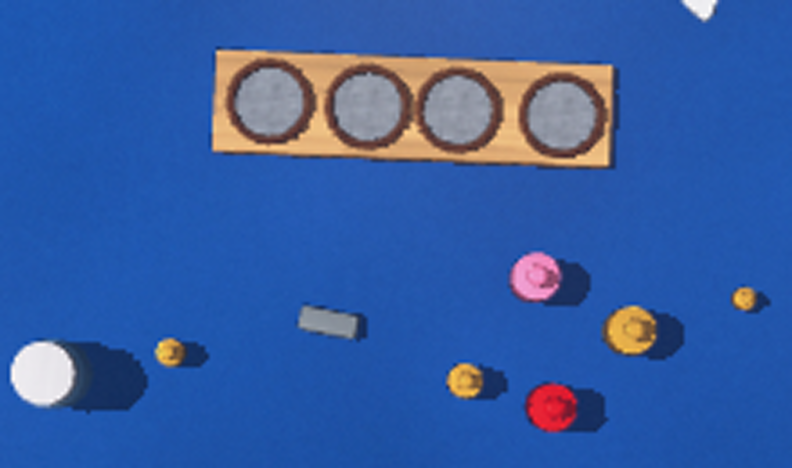

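The crop confirms it. The brass 500 g is at crop (631,330), with pink at (536,276) and red at (552,406) left alone. The 200 g is at (465,380), the 100 g at (170,352), the 50 g at (745,298), and the seat centres are at (271,101), (368,106), (460,110) and (563,115). A jaw line roughly along x clears every neighbour.

```bash
cat >> h.py <<'E'
def go(x,y,z,yaw=5):
    "row values (cm, deg) from the measured pose to a tool-down pose with jaw line at yaw (deg, mod 180)"
    s=bot.read_state(); M=R.from_rotvec(s["tcp_rot"]).as_matrix()
    t=M.T@(np.array([x,y,z])-s["tool_pos"])*100
    a=np.degrees(np.arctan2(M[1,1],M[0,1]))
    tw=-((yaw-a+90)%180-90)   # tool z is down
    print("row",t.round(2),"twist",round(tw,1),"| jaw yaw",round(a,1),"pos",s["tool_pos"].round(4),"zaxis",M[:,2].round(3),"q6",s["q"][5].round(2),"t",s["time"],"w",round(s["width"]*8.5,2))
E
python3 - <<'E'
from h import *
c=bot.calibration("top")
P=dict(w500=(631,330,.048),w200=(465,380,.034),w100=(170,352,.0275),w50=(745,298,.0205),d=(271,101,.017),c=(368,106,.017),b=(460,110,.017),a=(563,115,.017),jar=(43,373,.075),pink=(536,276,.048))
for n,(u,v,z) in P.items(): print(n,world(c,210+u/3.6-.36,180+v/3.6-.36,z=z).round(4))
go(.466,-.180,.231)
print(bot.calibration("wrist"))
E
```

```text
w500 [ 0.4647 -0.1815  0.048 ]
w200 [ 0.4294 -0.0501  0.034 ]
w100 [0.4588 0.184  0.0275]
w50 [ 0.4884 -0.2774  0.0205]
d [0.6593 0.0989 0.017 ]
c [0.6529 0.0206 0.017 ]
b [ 0.6475 -0.0536  0.017 ]
a [ 0.6409 -0.1368  0.017 ]
jar [0.4445 0.2769 0.075 ]
pink [ 0.5096 -0.1081  0.048 ]
row [-4.983e+01 -6.383e+01  3.000e-02] twist 59.7 | jaw yaw 64.7 pos [0.2877 0.6099 0.2301] zaxis [-0.001 -0.002 -1.   ] q6 -0.04 t 0.1 w 8.53
{'mtx': array([[371.64829954,   0.        , 315.89855016],
       [  0.        , 371.64829954, 238.12217236],
       [  0.        ,   0.        ,   1.        ]]), 'T_tool_cam': array([[ 4.25104980e-04,  9.62846416e-01,  2.70049251e-01,
         6.83308141e-02],
       [ 9.99999586e-01, -6.26540215e-04,  6.59721128e-04,
        -8.92027240e-04],
       [ 8.04406839e-04,  2.70048859e-01, -9.62846284e-01,
        -1.42897733e-01],
       [ 0.00000000e+00,  0.00000000e+00,  0.00000000e+00,
         1.00000000e+00]])}
```

Request:
{"api": "step_arm", "payload": {"motion": [[8.5, -49.8, -63.8, 3, 59.7], [8.5, -49.8, -63.8, 3, 59.7], [8.5, -49.8, -63.8, 3, 59.7], [8.5, -49.8, -63.8, 3, 59.7], [8.5, -49.8, -63.8, 3, 59.7], [8.5, -49.8, -63.8, 3, 59.7], [8.5, -49.8, -63.8, 3, 59.7], [8.5, -49.8, -63.8, 3, 59.7], [8.5, -49.8, -63.8, 3, 59.7], [8.5, -49.8, -63.8, 3, 59.7], [8.5, -49.8, -63.8, 3, 59.7], [8.5, -49.8, -63.8, 3, 59.7], [8.5, -49.8, -63.8, 3, 59.7], [8.5, -49.8, -63.8, 3, 59.7], [8.5, -49.8, -63.8, 3, 59.7], [8.5, -49.8, -63.8, 3, 59.7], [8.5, -49.8, -63.8, 3, 59.7], [8.5, -49.8, -63.8, 3, 59.7], [8.5, -49.8, -63.8, 3, 59.7], [8.5, -49.8, -63.8, 3, 59.7]]}}

```text
time: 2.1
tool_pos: [0.4658, -0.1774, 0.201]
tcp_rot: [-2.119, -2.318, -0.0]
wrist_force: [0.7, -0.0, -0.3]
width: 0.995
grip_force: 0.0
```

```bash
cat >> h.py <<'E'
def wpix(u,v,z,s=None):
    "wrist pixel -> world point on plane z"
    s=s or bot.read_state(); c=bot.calibration("wrist"); K=c["mtx"]; T=c["T_tool_cam"]
    a=np.array([u-K[0,2],v-K[1,2]])/K[0,0]; th=np.linalg.norm(a); e=a/max(th,1e-9)
    ray=np.array([np.sin(th)*e[0],-np.sin(th)*e[1],-np.cos(th)])
    M=R.from_rotvec(s["tcp_rot"]).as_matrix()
    o=s["tool_pos"]+M@T[:3,3]; r=M@T[:3,:3]@ray
    return o+r*(z-o[2])/r[2]
E
python3 - <<'E'
from h import *
go(.4655,-.1815,.1)
im,_=cam("wrist"); cv2.imwrite("pics/w1.png",im[:,:,::-1])
E
```

```text
row [-0.42 -0.06 10.1 ] twist 0.1 | jaw yaw 5.1 pos [ 0.4658 -0.1774  0.201 ] zaxis [-0.001  0.001 -1.   ] q6 -0.5 t 2.1 w 8.46
```

View pics/w1.png

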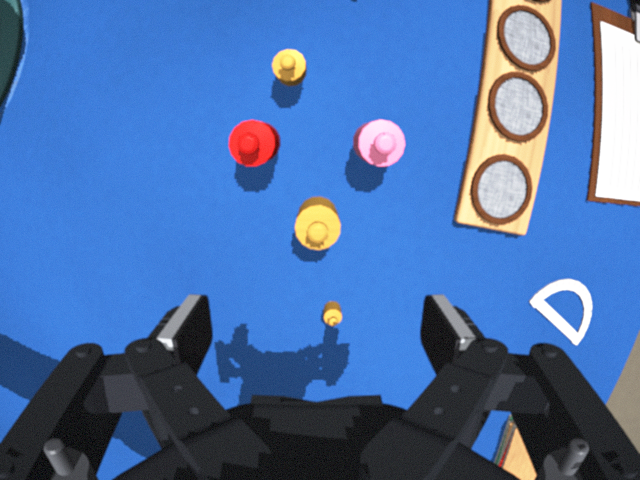

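The wrist view shows the 500 g knob at (317,232), the 50 g knob at (333,320), the 200 g knob at (288,62), and seats a (502,189), b (519,106) and c (526,39). Cross-checking these against the top view.

```bash
python3 - <<'E'
from h import *
for n,u,v,z in [("w500k",317,233,.058),("w500top",318,227,.048),("w50k",333,320,.026),("w200k",288,62,.042),("a",502,189,.017),("b",519,106,.017),("c",526,38,.017),("pinkk",385,144,.058)]: print(n,wpix(u,v,z).round(4))
go(.465,-.182,.1)
E
```

```text
w500k [ 0.467  -0.1859  0.058 ]
w500top [ 0.4676 -0.1834  0.048 ]
w50k [ 0.4911 -0.2794  0.026 ]
w200k [ 0.4314 -0.0508  0.042 ]
a [ 0.642  -0.1363  0.017 ]
b [ 0.6492 -0.0531  0.017 ]
c [0.6526 0.0182 0.017 ]
pinkk [ 0.5127 -0.1103  0.058 ]
row [-0.46 -0.13 10.12] twist 0.2 | jaw yaw 5.2 pos [ 0.4659 -0.1773  0.2012] zaxis [-0.  0. -1.] q6 -0.5 t 2.15 w 8.48
```

Request:
{"api": "step_arm", "payload": {"motion": [[8.5, -0.7, 0.05, 4, 0], [8.5, -0.7, 0.05, 8, 0], [8.5, -0.7, 0.05, 12, 0], [8.5, -0.7, 0.05, 15, 0], [8.5, -0.7, 0.05, 17.5, 0], [8.5, -0.7, 0.05, 18.9, 0], [8.5, -0.7, 0.05, 18.9, 0], [8.5, -0.7, 0.05, 18.9, 0], [5, -0.7, 0.05, 18.9, 0], [4.2, -0.7, 0.05, 18.9, 0], [3.4, -0.7, 0.05, 18.9, 0], [3.4, -0.7, 0.05, 18.9, 0], [3.4, -0.7, 0.05, 18.9, 0], [3.4, -0.7, 0.05, 18.9, 0], [3.4, -0.7, 0.05, 18.9, 0]], "force": 60}}

```text
time: 3.65
tool_pos: [0.468, -0.1864, 0.0135]
tcp_rot: [2.121, 2.316, 0.001]
wrist_force: [-1.0, 0.3, 6.7]
width: 0.432
grip_force: 60.8
```

Request:
{"api": "step_arm", "payload": {"motion": [[3.4, 0, 0, -1, 0], [3.4, 0, 0, -4, 0], [3.4, 0, 0, -8, 0], [3.4, 0, 0, -10, 0], [3.4, 0, 0, -10, 0], [3.4, 0, 0, -10, 0]]}}

```text
time: 4.25
tool_pos: [0.4666, -0.1857, 0.1117]
tcp_rot: [-2.121, -2.316, 0.0]
wrist_force: [-0.1, 0.7, -5.2]
width: 0.426
grip_force: 61.6
```

```bash
python3 - <<'E'
from h import *
print(bot.read_state()["wrist_force"]); go(.660,.098,.113)
im,_=cam("wrist"); cv2.imwrite("pics/w2.png",im[:,:,::-1])
E
```

```text
[-0.12912848  0.66959068 -5.19846016]
row [26.56 21.76 -0.14] twist 0.0 | jaw yaw 5.0 pos [ 0.4666 -0.1857  0.1117] zaxis [-0.001  0.    -1.   ] q6 -0.52 t 4.25 w 3.62
```

View pics/w2.png

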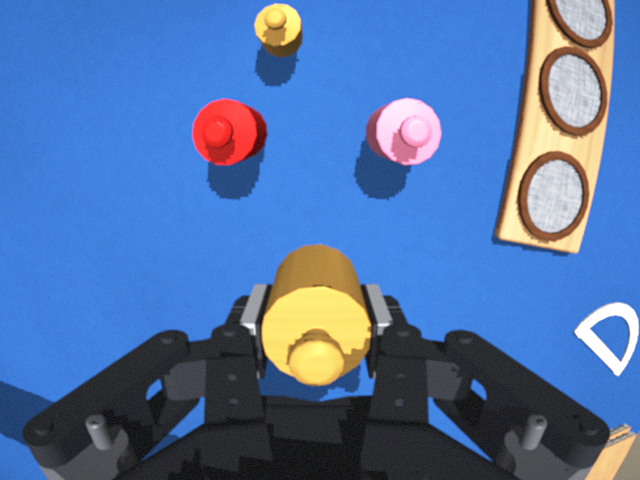

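The 500 g is held upright, seen at (316,330), and the 5.2 N reading matches its weight. Next is to carry it over seat d.

Request:
{"api": "step_arm", "payload": {"motion": [[3.4, 1.5, 1.2, -2, 0], [3.4, 4.5, 3.7, -3, 0], [3.4, 8, 6.5, -3, 0], [3.4, 11.5, 9.4, -3, 0], [3.4, 15, 12.3, -3, 0], [3.4, 18.5, 15.2, -3, 0], [3.4, 22, 18, -3, 0], [3.4, 24.5, 20.1, -2, 0], [3.4, 26, 21.3, -1, 0], [3.4, 26.56, 21.76, 0, 0], [3.4, 26.56, 21.76, 0, 0], [3.4, 26.56, 21.76, 0, 0], [3.4, 26.56, 21.76, 0, 0]]}}

```text
time: 5.6
tool_pos: [0.6601, 0.0965, 0.1122]
tcp_rot: [-2.123, -2.316, 0.001]
wrist_force: [0.6, -0.8, -5.2]
width: 0.425
grip_force: 61.6
```

```bash
python3 - <<'E'
from h import *
s=bot.read_state(); z=s["tool_pos"][2]
print("knob",wpix(316,361,z-.0135+.058).round(4), wpix(316,330,z-.0135+.048).round(4))
go(.660,.098,.030)
im,_=cam("wrist"); cv2.imwrite("pics/w3.png",im[:,:,::-1])
E
```

```text
knob [0.66   0.0962 0.1567] [0.6595 0.1019 0.1467]
row [0.15 0.01 8.22] twist -0.0 | jaw yaw 5.0 pos [0.6601 0.0965 0.1122] zaxis [-0.001 -0.    -1.   ] q6 0.02 t 5.6 w 3.61
```

View pics/w3.png

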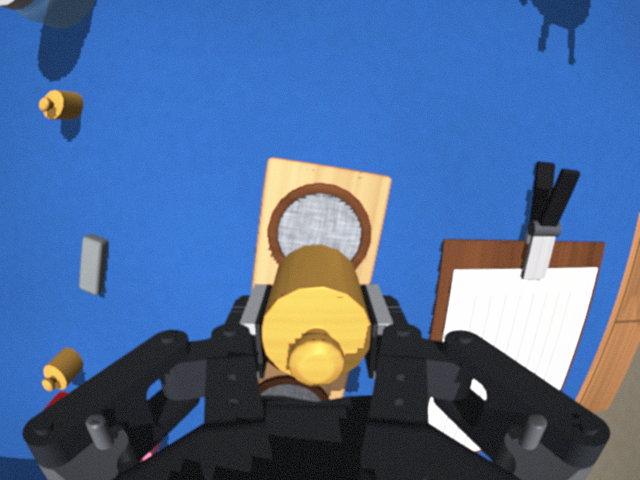

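Seat d's ring runs about x 268–371, top 183 and centre near (319,232). I'll check that against the weight's axis.

```bash
python3 - <<'E'
from h import *
for n,u,v in [("c",319,232),("L",268,230),("Rt",371,230),("top",319,183)]: print(n,wpix(u,v,.017).round(4))
print("w100k",wpix(47,104,.033).round(4))
E
```

```text
c [0.6617 0.1014 0.017 ]
L [0.6277 0.0998 0.017 ]
Rt [0.6962 0.1058 0.017 ]
top [0.6588 0.1339 0.017 ]
w100k [0.46   0.1837 0.033 ]
```

Request:
{"api": "step_arm", "payload": {"motion": [[3.4, 0.2, 0.15, 2, 0], [3.4, 0.2, 0.15, 5, 0], [3.4, 0.2, 0.15, 7, 0], [3.4, 0.2, 0.15, 7.8, 0], [3.4, 0.2, 0.15, 8.1, 0], [3.4, 0.2, 0.15, 8.2, 0], [3.4, 0.2, 0.15, 8.25, 0], [3.4, 0.2, 0.15, 8.3, 0], [3.4, 0.2, 0.15, 8.3, 0], [3.4, 0.2, 0.15, 8.3, 0]]}}

```text
time: 6.65
tool_pos: [0.6624, 0.1, 0.0299]
tcp_rot: [2.121, 2.317, 0.001]
wrist_force: [0.6, -0.2, -5.3]
width: 0.425
grip_force: 61.6
```

Not touching yet, so I'll ease down in 0.5 mm steps and watch the force.

Request:
{"api": "step_arm", "payload": {"motion": [[3.4, 0, 0, 0.05, 0], [3.4, 0, 0, 0.1, 0], [3.4, 0, 0, 0.15, 0], [3.4, 0, 0, 0.15, 0]]}}

```text
time: 7.05
tool_pos: [0.6621, 0.1, 0.0286]
tcp_rot: [2.121, 2.317, 0.0]
wrist_force: [-2.8, 0.3, 1.9]
width: 0.426
grip_force: 62.3
```

Request:
{"api": "step_arm", "payload": {"motion": [[4, 0, 0, 0, 0], [4.6, 0, 0, 0, 0], [5, 0, 0, 0, 0], [5.5, 0, 0, 0, 0], [5.5, 0, 0, -0.5, 0], [5.5, 0, 0, -2, 0], [5.5, 0, 0, -5, 0], [5.5, 0, 0, -9, 0], [6, 0, 0, -12, 0], [6, 0, 0, -14, 0], [6, 0, 0, -14, 0]]}}

```text
time: 8.15
tool_pos: [0.6654, 0.1003, 0.1742]
tcp_rot: [2.117, 2.312, 0.012]
wrist_force: [-0.4, 1.0, 0.4]
width: 0.702
grip_force: 0.0
```

```bash
python3 - <<'E'
from h import *
go(.460,.183,.15)
E
```

```text
row [ 10.05 -19.75   2.22] twist 0.0 | jaw yaw 5.0 pos [0.6654 0.1003 0.1742] zaxis [ 0.01   0.001 -1.   ] q6 0.02 t 8.15 w 5.97
```

Request:
{"api": "step_arm", "payload": {"motion": [[6, 2, -4, 0, 0], [6, 4, -8, 0, 0], [6, 6, -12, 0, 0], [6, 8, -16, 1, 0], [6, 9.3, -18.5, 2, 0], [6, 10.05, -19.75, 2, 0], [6, 10.05, -19.75, 2, 0], [6, 10.05, -19.75, 2, 0], [6, 10.05, -19.75, 2, 0]]}}

```text
time: 9.05
tool_pos: [0.4583, 0.1825, 0.1486]
tcp_rot: [2.121, 2.315, 0.002]
wrist_force: [0.4, -0.9, -0.4]
width: 0.703
grip_force: 0.0
```

```bash
python3 - <<'E'
from h import *
go(.460,.1835,.007)
im,_=cam("wrist"); cv2.imwrite("pics/w4.png",im[:,:,::-1])
E
```

```text
row [ 0.08  0.15 14.16] twist 0.0 | jaw yaw 5.0 pos [0.4583 0.1825 0.1486] zaxis [ 0.002  0.    -1.   ] q6 0.24 t 9.05 w 5.97
```

View pics/w4.png

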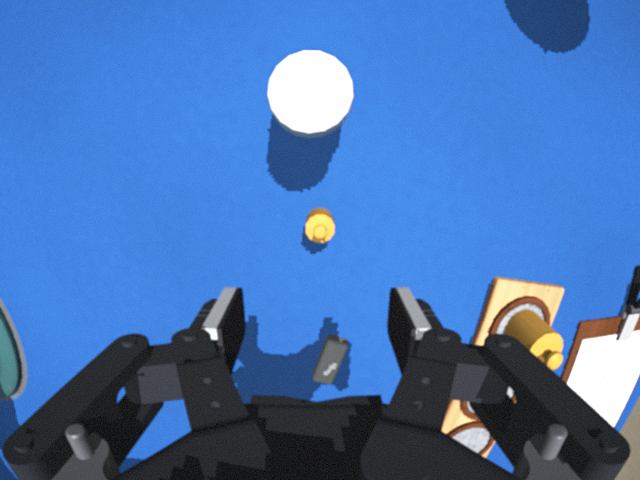

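The 500 g stands in seat d, seen at (535,335). The 100 g knob is at (320,233) and the jar at (310,93), well off the jaw line.

```bash
python3 - <<'E'
from h import *
k=wpix(320,233,.033);b=wpix(320,228,.0275);print(k,b)
m=(k+b)/2; go(m[0],m[1],.007)
E
```

```text
[0.4609826  0.18145506 0.033     ] [0.46083089 0.18377175 0.0275    ]
row [-1.000e-02  2.500e-01  1.415e+01] twist -0.0 | jaw yaw 5.0 pos [0.4582 0.1824 0.1485] zaxis [ 0.002  0.    -1.   ] q6 0.24 t 9.1 w 5.99
```

Request:
{"api": "step_arm", "payload": {"motion": [[6, 0, 0.25, 4, 0], [6, 0, 0.25, 8, 0], [6, 0, 0.25, 11, 0], [6, 0, 0.25, 13, 0], [6, 0, 0.25, 14.1, 0], [6, 0, 0.25, 14.1, 0], [6, 0, 0.25, 14.1, 0], [4, 0, 0.25, 14.1, 0], [3, 0, 0.25, 14.1, 0], [2.4, 0, 0.25, 14.1, 0], [1.8, 0, 0.25, 14.1, 0], [1.8, 0, 0.25, 14.1, 0], [1.8, 0, 0.25, 14.1, 0], [1.8, 0, 0.25, 14.1, 0]], "force": 40}}

```text
time: 10.5
tool_pos: [0.46, 0.1832, 0.008]
tcp_rot: [2.121, 2.316, 0.003]
wrist_force: [-0.5, -0.9, 6.4]
width: 0.237
grip_force: 39.2
```

Request:
{"api": "step_arm", "payload": {"motion": [[1.8, 0, 0, -1, 0], [1.8, 0, 0, -4, 0], [1.8, 0, 0, -8, 0], [1.8, 0, 0, -12, 0], [1.8, 0, 0, -13, 0], [1.8, 0, 0, -13, 0], [1.8, 0, 0, -13, 0]]}}

```text
time: 11.2
tool_pos: [0.4578, 0.1825, 0.1357]
tcp_rot: [-2.121, -2.316, 0.003]
wrist_force: [0.1, 0.3, -1.1]
width: 0.237
grip_force: 39.4
```

```bash
python3 - <<'E'
from h import *
go(.6485,-.0535,.11)
E
```

```text
row [-25.18  16.92   2.55] twist 0.0 | jaw yaw 5.0 pos [0.4578 0.1825 0.1357] zaxis [-0.002 -0.001 -1.   ] q6 0.24 t 11.2 w 2.02
```

Request:
{"api": "step_arm", "payload": {"motion": [[1.8, -2, 1.3, 0, 0], [1.8, -5, 3.4, 0, 0], [1.8, -9, 6, 0, 0], [1.8, -13, 8.7, 0, 0], [1.8, -17, 11.4, 0, 0], [1.8, -20.5, 13.8, 0.5, 0], [1.8, -23.5, 15.8, 1.5, 0], [1.8, -25.18, 16.92, 2.5, 0], [1.8, -25.18, 16.92, 2.5, 0], [1.8, -25.18, 16.92, 2.5, 0], [1.8, -25.18, 16.92, 2.5, 0]]}}

```text
time: 12.3
tool_pos: [0.6481, -0.0522, 0.1104]
tcp_rot: [-2.119, -2.316, 0.002]
wrist_force: [-0.3, 0.5, -0.1]
width: 0.237
grip_force: 39.4
```

```bash
python3 - <<'E'
from h import *
go(.6485,-.0535,.030)
im,_=cam("wrist"); cv2.imwrite("pics/w5.png",im[:,:,::-1])
E
```

```text
row [-0.14  0.05  8.04] twist 0.1 | jaw yaw 5.1 pos [ 0.6481 -0.0522  0.1104] zaxis [-0.003  0.001 -1.   ] q6 -0.21 t 12.3 w 2.01
```

View pics/w5.png

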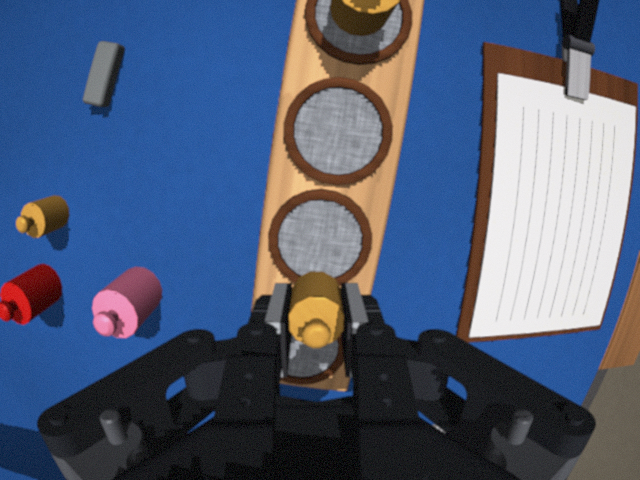

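The 100 g is held at (317,315). Seat d with the 500 g is at the top, seat c at (338,131), seat b at (319,240), and part of seat a at (313,350).

```bash
python3 - <<'E'
from h import *
for u,v in [(319.5,238),(338,131)]: print(wpix(u,v,.017).round(4))
print(wpix(317,333,.1104-.008+.033).round(4),"200k",wpix(24,226,.042).round(4))
E
```

```text
[ 0.6503 -0.0508  0.017 ]
[0.6555 0.02   0.017 ]
[ 0.649  -0.0537  0.1354] 200k [ 0.4288 -0.0544  0.042 ]
```

Request:
{"api": "step_arm", "payload": {"motion": [[1.8, 0, 0.1, 2, 0], [1.8, 0, 0.1, 5, 0], [1.8, 0, 0.1, 7, 0], [1.8, 0, 0.1, 8, 0], [1.8, 0, 0.1, 8.4, 0], [1.8, 0, 0.1, 8.5, 0], [1.8, 0, 0.1, 8.55, 0], [1.8, 0, 0.1, 8.6, 0], [1.8, 0, 0.1, 8.6, 0], [1.8, 0, 0.1, 8.6, 0]]}}

```text
time: 13.35
tool_pos: [0.6511, -0.0531, 0.0265]
tcp_rot: [2.121, 2.316, 0.001]
wrist_force: [-0.4, -0.4, -0.4]
width: 0.238
grip_force: 39.4
```

Request:
{"api": "step_arm", "payload": {"motion": [[1.8, 0, 0, 0.05, 0], [1.8, 0, 0, 0.1, 0], [1.8, 0, 0, 0.1, 0]]}}

```text
time: 13.65
tool_pos: [0.6505, -0.053, 0.0247]
tcp_rot: [-2.121, -2.317, 0.0]
wrist_force: [-0.3, -0.2, -0.9]
width: 0.239
grip_force: 39.4
```

Request:
{"api": "step_arm", "payload": {"motion": [[1.8, 0, 0, 0.05, 0], [1.8, 0, 0, 0.1, 0], [1.8, 0, 0, 0.13, 0], [1.8, 0, 0, 0.13, 0]]}}

```text
time: 14.05
tool_pos: [0.6506, -0.053, 0.0234]
tcp_rot: [-2.121, -2.317, 0.0]
wrist_force: [0.6, -0.4, -0.2]
width: 0.24
grip_force: 39.4
```

Request:
{"api": "step_arm", "payload": {"motion": [[1.8, 0, 0, 0.05, 0], [1.8, 0, 0, 0.05, 0], [1.8, 0, 0, 0.05, 0]]}}

```text
time: 14.35
tool_pos: [0.6507, -0.053, 0.0231]
tcp_rot: [2.121, 2.317, 0.0]
wrist_force: [0.0, 0.1, 0.6]
width: 0.238
grip_force: 39.5
```

Request:
{"api": "step_arm", "payload": {"motion": [[2.4, 0, 0, 0, 0], [3, 0, 0, 0, 0], [3.6, 0, 0, 0, 0], [3.6, 0, 0, 0, 0], [3.6, 0, 0, -0.5, 0], [3.6, 0, 0, -2, 0], [3.6, 0, 0, -5, 0], [3.6, 0, 0, -9, 0], [6, 0, 0, -12, 0], [6, 0, 0, -13, 0], [6, 0, 0, -13, 0], [6, 0, 0, -13, 0]]}}

```text
time: 15.55
tool_pos: [0.6499, -0.0529, 0.1523]
tcp_rot: [-2.121, -2.316, 0.001]
wrist_force: [0.1, 0.3, -0.9]
width: 0.703
grip_force: 0.0
```

```bash
python3 - <<'E'
from h import *
go(.430,-.051,.15,12)
E
```

```text
row [  2.13 -21.89   0.25] twist -7.0 | jaw yaw 5.0 pos [ 0.6499 -0.0529  0.1523] zaxis [-0.001  0.    -1.   ] q6 -0.21 t 15.55 w 5.98
```

Request:
{"api": "step_arm", "payload": {"motion": [[6, 0.3, -3, 0, 0], [6, 0.7, -7, 0, 0], [6, 1.1, -11.5, 0, 0], [6, 1.5, -16, 0, 0], [6, 1.9, -19.5, 0, 0], [6, 2.1, -21.4, 0.2, 0], [6, 2.13, -21.9, 0.2, 0], [6, 2.13, -21.9, 0.2, 0], [6, 2.13, -21.9, 0.2, 0], [6, 2.13, -21.9, 0.2, 0]]}}

```text
time: 16.55
tool_pos: [0.4318, -0.0511, 0.151]
tcp_rot: [2.121, 2.317, 0.0]
wrist_force: [0.3, 0.7, 0.2]
width: 0.704
grip_force: 0.0
```

```bash
python3 - <<'E'
from h import *
go(.430,-.051,.009)
im,_=cam("wrist"); cv2.imwrite("pics/w6.png",im[:,:,::-1])
E
```

```text
row [ 0.03 -0.18 14.2 ] twist 0.1 | jaw yaw 5.1 pos [ 0.4318 -0.0511  0.151 ] zaxis [ 0.  0. -1.] q6 -0.26 t 16.55 w 5.98
```

View pics/w6.png

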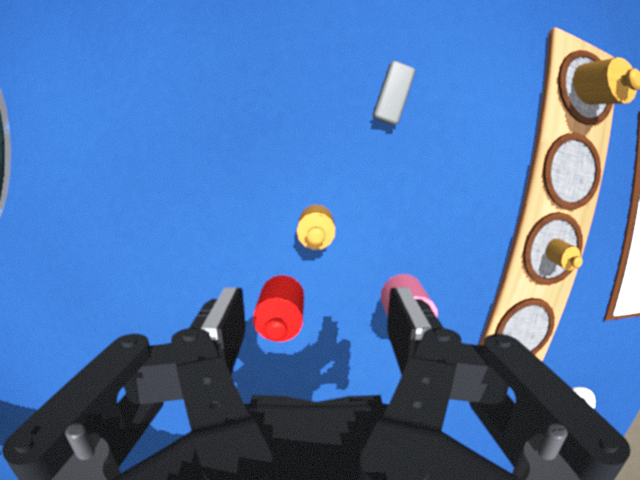

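The 500 g and 100 g stand in seats d and b. The 200 g knob is at (316,236) with its top face at (317,229). Red and pink are off the jaw line.

```bash
python3 - <<'E'
from h import *
k=wpix(316,236,.042);b=wpix(317,229,.034);print(k,b)
m=(k+b)/2; go(m[0],m[1],.0095)
E
```

```text
[ 0.4314577  -0.05285374  0.042     ] [ 0.43189687 -0.04976842  0.034     ]
row [-0.02 -0.   14.15] twist 0.1 | jaw yaw 5.1 pos [ 0.4317 -0.0511  0.151 ] zaxis [ 0. -0. -1.] q6 -0.26 t 16.6 w 5.98
```

Request:
{"api": "step_arm", "payload": {"motion": [[6, 0, 0, 4, 0], [6, 0, 0, 8, 0], [6, 0, 0, 11, 0], [6, 0, 0, 13, 0], [6, 0, 0, 14.15, 0], [6, 0, 0, 14.15, 0], [6, 0, 0, 14.15, 0], [4, 0, 0, 14.15, 0], [3.2, 0, 0, 14.15, 0], [2.4, 0, 0, 14.15, 0], [2.4, 0, 0, 14.15, 0], [2.4, 0, 0, 14.15, 0], [2.4, 0, 0, 14.15, 0]], "force": 45}}

```text
time: 17.9
tool_pos: [0.4318, -0.0513, 0.0109]
tcp_rot: [2.12, 2.316, 0.002]
wrist_force: [-1.7, 0.7, 5.7]
width: 0.308
grip_force: 44.3
```

Request:
{"api": "step_arm", "payload": {"motion": [[2.4, 0, 0, -1, 0], [2.4, 0, 0, -4, 0], [2.4, 0, 0, -8, 0], [2.4, 0, 0, -12, 0], [2.4, 0, 0, -13, 0], [2.4, 0, 0, -13, 0], [2.4, 0, 0, -13, 0]]}}

```text
time: 18.6
tool_pos: [0.4294, -0.0508, 0.1384]
tcp_rot: [-2.121, -2.316, 0.001]
wrist_force: [-0.9, 0.2, -2.8]
width: 0.31
grip_force: 44.8
```

```bash
python3 - <<'E'
from h import *
go(.6545,.0195,.11)
E
```

```text
row [ 5.02 23.04  2.8 ] twist 0.0 | jaw yaw 5.0 pos [ 0.4294 -0.0508  0.1384] zaxis [-0.002  0.    -1.   ] q6 -0.26 t 18.6 w 2.64
```

Request:
{"api": "step_arm", "payload": {"motion": [[2.4, 0.5, 2, 0, 0], [2.4, 1.2, 5.5, 0, 0], [2.4, 2, 9.5, 0, 0], [2.4, 2.9, 13.5, 0, 0], [2.4, 3.8, 17.5, 0.5, 0], [2.4, 4.6, 20.8, 1.5, 0], [2.4, 5, 22.7, 2.5, 0], [2.4, 5.02, 23.04, 2.8, 0], [2.4, 5.02, 23.04, 2.8, 0], [2.4, 5.02, 23.04, 2.8, 0], [2.4, 5.02, 23.04, 2.8, 0]]}}

```text
time: 19.7
tool_pos: [0.6546, 0.0188, 0.1114]
tcp_rot: [-2.122, -2.316, 0.001]
wrist_force: [-0.4, -0.1, -0.8]
width: 0.31
grip_force: 44.8
```

```bash
python3 - <<'E'
from h import *
go(.6545,.0195,.0275)
im,_=cam("wrist"); cv2.imwrite("pics/w7.png",im[:,:,::-1])
E
```

```text
row [0.07 0.01 8.39] twist 0.0 | jaw yaw 5.0 pos [0.6546 0.0188 0.1114] zaxis [-0.001 -0.    -1.   ] q6 -0.1 t 19.7 w 2.63
```

View pics/w7.png

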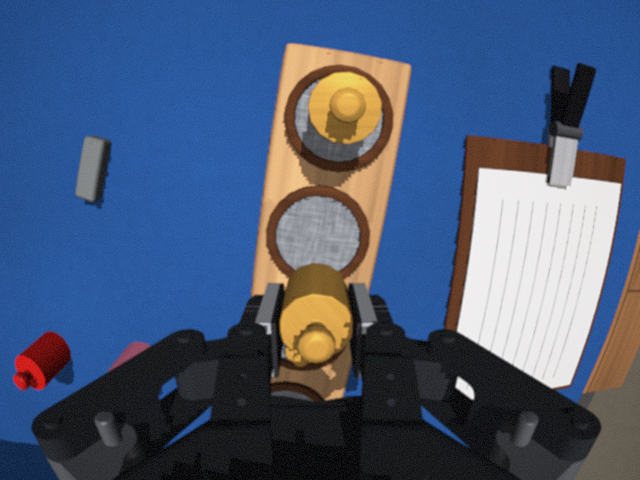

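Seat c, centred at about (318,235), lines up as the earlier seats did. The 500 g stands in its seat at (343,115). Lowering.

Request:
{"api": "step_arm", "payload": {"motion": [[2.4, 0.1, 0, 2, 0], [2.4, 0.1, 0, 5, 0], [2.4, 0.1, 0, 7, 0], [2.4, 0.1, 0, 8, 0], [2.4, 0.1, 0, 8.3, 0], [2.4, 0.1, 0, 8.4, 0], [2.4, 0.1, 0, 8.45, 0], [2.4, 0.1, 0, 8.5, 0], [2.4, 0.1, 0, 8.5, 0], [2.4, 0.1, 0, 8.5, 0]]}}

```text
time: 20.75
tool_pos: [0.656, 0.0202, 0.0271]
tcp_rot: [2.121, 2.317, 0.001]
wrist_force: [-1.1, 0.1, -2.3]
width: 0.31
grip_force: 44.9
```

Request:
{"api": "step_arm", "payload": {"motion": [[2.4, 0, 0, 0.05, 0], [2.4, 0, 0, 0.1, 0], [2.4, 0, 0, 0.1, 0], [2.4, 0, 0, 0.1, 0]]}}

```text
time: 21.15
tool_pos: [0.6558, 0.0202, 0.026]
tcp_rot: [2.121, 2.317, 0.0]
wrist_force: [-1.3, 0.4, 3.3]
width: 0.307
grip_force: 45.3
```

Contact. I'll release, rise, and then go to the 50 g weight.

Request:
{"api": "step_arm", "payload": {"motion": [[3, 0, 0, 0, 0], [3.6, 0, 0, 0, 0], [4.2, 0, 0, 0, 0], [4.2, 0, 0, 0, 0], [4.2, 0, 0, -0.5, 0], [4.2, 0, 0, -2, 0], [4.2, 0, 0, -5, 0], [4.2, 0, 0, -9, 0], [5, 0, 0, -12, 0], [5, 0, 0, -13, 0], [5, 0, 0, -13, 0], [5, 0, 0, -13, 0]]}}

```text
time: 22.35
tool_pos: [0.6549, 0.0202, 0.1547]
tcp_rot: [-2.121, -2.316, 0.001]
wrist_force: [0.0, 0.5, -1.1]
width: 0.583
grip_force: 0.0
```

```bash
python3 - <<'E'
from h import *
go(.490,-.278,.15)
E
```

```text
row [-28.25 -19.05   0.49] twist 0.0 | jaw yaw 5.0 pos [0.6549 0.0202 0.1547] zaxis [-0.001 -0.    -1.   ] q6 -0.1 t 22.35 w 4.95
```

Request:
{"api": "step_arm", "payload": {"motion": [[5, -3, -2, 0, 0], [5, -6.5, -4.4, 0, 0], [5, -10.5, -7.1, 0, 0], [5, -14.5, -9.8, 0, 0], [5, -18.5, -12.5, 0, 0], [5, -22.5, -15.2, 0, 0], [5, -26, -17.5, 0.2, 0], [5, -28, -18.9, 0.4, 0], [5, -28.25, -19.05, 0.5, 0], [5, -28.25, -19.05, 0.5, 0], [5, -28.25, -19.05, 0.5, 0], [5, -28.25, -19.05, 0.5, 0]]}}

```text
time: 23.55
tool_pos: [0.4911, -0.2767, 0.1499]
tcp_rot: [-2.119, -2.318, -0.0]
wrist_force: [-0.8, 0.4, -0.2]
width: 0.587
grip_force: 0.0
```

```bash
python3 - <<'E'
from h import *
go(.490,-.278,.004)
im,_=cam("wrist"); cv2.imwrite("pics/w8.png",im[:,:,::-1])
E
```

```text
row [-0.14 -0.11 14.59] twist 0.1 | jaw yaw 5.1 pos [ 0.4911 -0.2767  0.1499] zaxis [-0.001  0.001 -1.   ] q6 -0.65 t 23.55 w 4.99
```

View pics/w8.png

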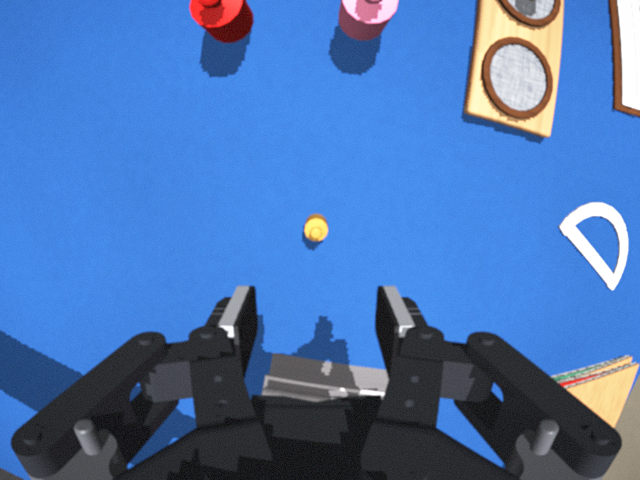

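The 50 g knob is at (316,233). The lunch tin, bottom centre, is well behind the gripper.

```bash
python3 - <<'E'
from h import *
k=wpix(316,233,.026);b=wpix(317,229,.0205);print(k,b)
m=(k+b)/2; go(m[0],m[1],.005); print("a",wpix(518,77,.017))
E
```

```text
[ 0.49110783 -0.28031206  0.026     ] [ 0.49170219 -0.27858377  0.0205    ]
row [-0.28 -0.   14.52] twist 0.1 | jaw yaw 5.1 pos [ 0.4912 -0.2768  0.1502] zaxis [-0.  0. -1.] q6 -0.65 t 23.6 w 4.97
a [ 0.64185914 -0.13747386  0.017     ]
```

Request:
{"api": "step_arm", "payload": {"motion": [[5, -0.2, 0, 4, 0], [5, -0.2, 0, 8, 0], [5, -0.2, 0, 11, 0], [5, -0.2, 0, 13.3, 0], [5, -0.2, 0, 14.4, 0], [5, -0.2, 0, 14.5, 0], [5, -0.2, 0, 14.5, 0], [3.5, -0.2, 0, 14.5, 0], [2.6, -0.2, 0, 14.5, 0], [2, -0.2, 0, 14.5, 0], [1.4, -0.2, 0, 14.5, 0], [1.4, -0.2, 0, 14.5, 0], [1.4, -0.2, 0, 14.5, 0], [1.4, -0.2, 0, 14.5, 0]], "force": 35}}

```text
time: 25.0
tool_pos: [0.4916, -0.2805, 0.0067]
tcp_rot: [2.121, 2.316, 0.001]
wrist_force: [-0.5, 1.4, 6.6]
width: 0.189
grip_force: 34.2
```

Request:
{"api": "step_arm", "payload": {"motion": [[1.4, 0, 0, -1, 0], [1.4, 0, 0, -4, 0], [1.4, 0, 0, -8, 0], [1.4, 0, 0, -12, 0], [1.4, 0, 0, -13, 0], [1.4, 0, 0, -13, 0], [1.4, 0, 0, -13, 0]]}}

```text
time: 25.7
tool_pos: [0.49, -0.2794, 0.1344]
tcp_rot: [-2.12, -2.316, 0.0]
wrist_force: [-0.1, 0.6, -1.6]
width: 0.188
grip_force: 34.3
```

```bash
python3 - <<'E'
from h import *
go(.642,-.137,.11)
E
```

```text
row [12.85 16.4   2.43] twist 0.0 | jaw yaw 5.0 pos [ 0.49   -0.2794  0.1344] zaxis [-0.001  0.001 -1.   ] q6 -0.65 t 25.7 w 1.6
```

Request:
{"api": "step_arm", "payload": {"motion": [[1.4, 1.5, 1.9, 0, 0], [1.4, 4, 5.1, 0, 0], [1.4, 6.5, 8.3, 0, 0], [1.4, 9, 11.5, 0.5, 0], [1.4, 11.3, 14.4, 1.5, 0], [1.4, 12.6, 16, 2.2, 0], [1.4, 12.85, 16.4, 2.4, 0], [1.4, 12.85, 16.4, 2.4, 0], [1.4, 12.85, 16.4, 2.4, 0], [1.4, 12.85, 16.4, 2.4, 0]]}}

```text
time: 26.7
tool_pos: [0.6421, -0.1387, 0.1117]
tcp_rot: [2.123, 2.315, -0.001]
wrist_force: [-0.4, 0.2, -0.6]
width: 0.187
grip_force: 34.4
```

```bash
python3 - <<'E'
from h import *
go(.642,-.137,.0235)
im,_=cam("wrist"); cv2.imwrite("pics/w9.png",im[:,:,::-1])
E
```

```text
row [0.18 0.01 8.82] twist -0.0 | jaw yaw 5.0 pos [ 0.6421 -0.1387  0.1117] zaxis [-0. -0. -1.] q6 -0.34 t 26.7 w 1.59
```

View pics/w9.png

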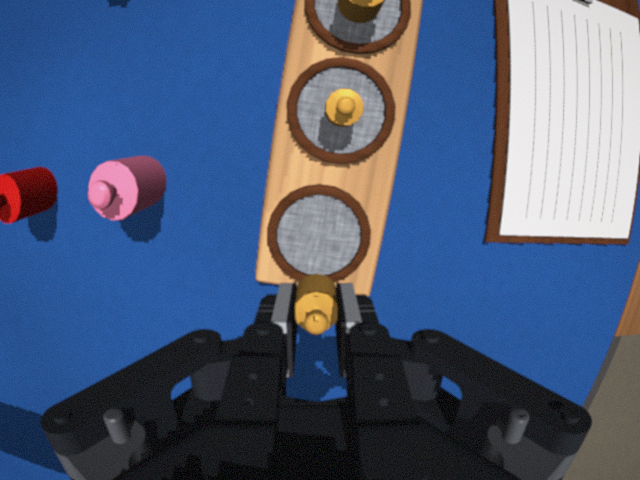

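The 50 g is held at (316,303). Seat a is at (319,234), and seats b and c are occupied. Lowering.

Request:
{"api": "step_arm", "payload": {"motion": [[1.4, 0.2, 0.05, 2, 0], [1.4, 0.2, 0.05, 5, 0], [1.4, 0.2, 0.05, 7.5, 0], [1.4, 0.2, 0.05, 8.5, 0], [1.4, 0.2, 0.05, 8.8, 0], [1.4, 0.2, 0.05, 8.9, 0], [1.4, 0.2, 0.05, 8.95, 0], [1.4, 0.2, 0.05, 8.95, 0], [1.4, 0.2, 0.05, 8.95, 0]]}}

```text
time: 27.65
tool_pos: [0.6441, -0.1357, 0.0232]
tcp_rot: [2.12, 2.316, 0.001]
wrist_force: [-0.3, 0.8, -0.1]
width: 0.193
grip_force: 34.4
```

Request:
{"api": "step_arm", "payload": {"motion": [[1.4, 0, 0, 0.05, 0], [1.4, 0, 0, 0.08, 0], [1.4, 0, 0, 0.08, 0], [1.4, 0, 0, 0.08, 0]]}}

```text
time: 28.05
tool_pos: [0.6436, -0.1355, 0.0218]
tcp_rot: [2.121, 2.317, 0.001]
wrist_force: [-0.9, 0.1, 3.6]
width: 0.19
grip_force: 34.7
```

Request:
{"api": "step_arm", "payload": {"motion": [[2, 0, 0, 0, 0], [2.6, 0, 0, 0, 0], [3.2, 0, 0, 0, 0], [3.2, 0, 0, 0, 0], [3.2, 0, 0, -0.5, 0], [3.2, 0, 0, -2, 0], [3.2, 0, 0, -5, 0], [3.2, 0, 0, -9, 0], [3.2, 0, 0, -13, 0], [3.2, 0, 0, -17, 0], [3.2, -4, -3, -20, 0], [3.2, -8, -6, -20, 0], [3.2, -12, -9, -20, 0], [3.2, -15, -10, -20, 0], [3.2, -15, -10, -20, 0], [3.2, -15, -10, -20, 0], [3.2, -15, -10, -20, 0]]}}

```text
time: 29.75
tool_pos: [0.5572, -0.2929, 0.2219]
tcp_rot: [2.121, 2.317, 0.001]
wrist_force: [-1.0, 0.8, 0.5]
width: 0.372
grip_force: 0.0
```

```bash
python3 - <<'E'
from h import *
a,_=cam("top"); b,_=cam("scene")
A=cv2.resize(a[175:305,200:430,::-1],(690,390),interpolation=cv2.INTER_CUBIC)
B=cv2.resize(b[170:340,200:430,::-1],(284,210),interpolation=cv2.INTER_CUBIC)
o=np.zeros((600,690,3),np.uint8);o[:390]=A;o[390:,:284]=B
cv2.imwrite("pics/end.png",o); s=bot.read_state(); print(s["tool_pos"],s["wrist_force"],s["time"])
E
```

```text
[ 0.55741134 -0.29239945  0.22142909] [ 0.2962528  -0.36482902 -0.10362313] 29.85
```

View pics/end.png

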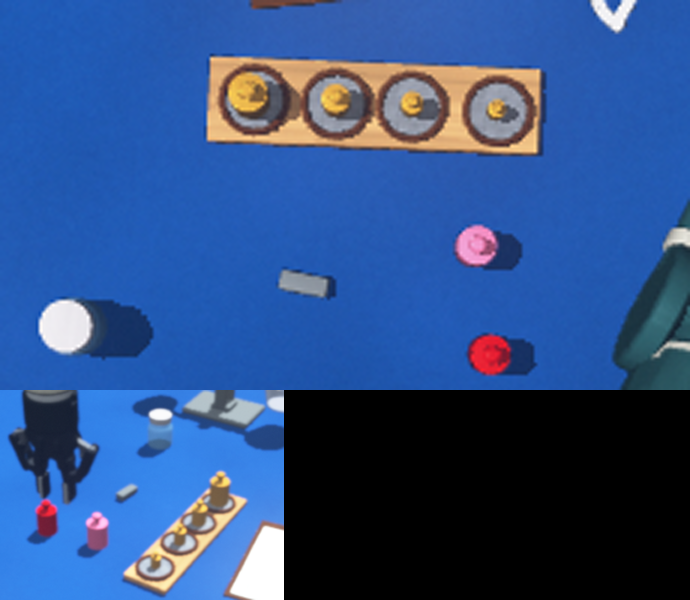

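All four weights stand upright inside their seats: 500 g at (248,95), then 200 g (337,98), 100 g (412,102) and 50 g (497,108), largest next to the balance. The 500 g's apparent offset is only perspective. The jar, eraser, pink and red pieces haven't moved, and the gripper is clear of everything.

```bash
python3 -c "
from workcell import bot
print(bot.finish_job())"
```

```text
the job is handed in; nothing more can be done
None
```

The job is handed in at about 30 s: all four brass weights stand upright in the rack in order of size, with the 500 g in the end seat nearest the balance, and the jar was not moved.

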